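# Hang the slotted display hanger on the counter stand

### The job

Two wooden display hangers stand in the white rack. Take the one whose slot is open at its side edge, slide the slot sideways over the headed pin of the steel counter stand, feeling for the pin rather than forcing it, and lower the hanger gently until it hangs upright with the pin at the top of the slot's pocket; then let go. Do not press or bang hard on the stand, and leave the other hanger, the one with the closed hole, standing in the rack.

Things in the scene. Friction and masses are not known exactly. Their poses are not given: they have to be found in the camera images.
- hanger_mid (a point): Slotted hanger, a flat wooden plate 12 mm thick (its x), 205 mm tall (z up), 0.15 to 0.3 kg: the point half-way up (102.5 mm over its underside), mid-thickness, on its middle line (y = 0). Body below the head spans y -28 to 28 mm. Grip the neck at the top across its thickness: 36 mm wide (y -18 to 18), from 62.5 to 102.5 mm above this point.
- hanger_pocket (a point): Middle of the roof of the pocket of the hanger's slot, 43.5 mm above hanger_mid, axes as there. Slot seen along x is an L: a level channel 14 mm high, roof 12 mm and floor 26 mm below this point, open at the +y edge; its inner end wall is at y = -7 mm. Above its inner end (y -7 to 7 mm) is the pocket, 12 mm high up to this point; the pin's top bears here when hung.
- hanger_lip (a point): Underside of the lip over the mouth of the hanger's slot, level with the channel's roof: 31.5 mm above hanger_mid, at y = 39 mm. The lip ends at y = 50, the channel's floor already at y = 28 mm, so beyond the floor the lip can be laid on the pin from above. Head and lip are solid up to 62.5 mm above hanger_mid.
- hanger: The slotted hanger; origin at the centre of its underside, axes as hanger_mid. A cross bar, 40 to 54 mm above the underside, spans y -80 to 70 mm, so the pin must come in between bar and lip; its small steel hooks reach out to x = 32 mm.
- eye_hanger: The other wooden hanger, to be left alone: same size and look, but a closed hole 14 mm wide and 26 mm high in place of the slot, and no lip. Origin at the centre of its underside.
- rack: White rack fixed to the counter, 190 (x) by 86 mm, 33 mm high; origin at the centre of its underside. Two troughs at x = -55 and 55 mm, floor 8 mm over the counter and 25 mm deep, hold the two hangers upright with 2 mm play, either one in either trough, their axes along the rack's.
- stand: Steel stand, fixed: foot 130 x 150 mm, 12 mm thick, x -40 to 90; upright tube, radius 13. Origin on the counter on the tube's axis. A rigid level pin of 10 mm diameter points to +x near the top (top 12 mm over the pin's axis). Hang between washer (face x = 28) and head (x = 50 to 55 mm), both 24 mm across. Pin axis clamped at an unmeasured height, 175 to 205 mm. Hanger load limit 25 N.
Not all that is in view belongs to the job. There is more than one size of the rack; the one meant has the size given above.

How it is judged:
By the outcome, as a careful person would: the job done as asked, in the order asked, and still so for the second after the job is handed in, with the robot touching nothing.
It also fails if it takes over 54 s, if anything falls off the work surface, if the arm or the gripper's body presses on something with over 40 N, if the wrist force passes 120 N, or if a joint passes its speed limit or range.

### The arm

A 6-joint arm with a two-finger parallel gripper is mounted at the origin on the work surface. World frame = base frame: x ahead of the robot, y to its left, z up, the work surface at z = 0. Lengths are in m, angles in degrees, forces in N, time in s.
With the tool pointing down it reaches from about 0.4 to 0.825 m from the base axis. Payload 7 kg.
Tool frame: the origin (TCP) lies midway between the tips of the shut fingers; the grasp point (between the pads) lies 19 mm behind it (ctrl.grasp_offset is the distance from the TCP to the grasp point, in m); z points along the fingers, x is the direction in which the jaws open and shut, and the axes are right-handed (so a half turn about z gives the same grasp; the last joint's range is limited). The gripper opens to 88 mm and grips with 3 to 60 N. Pads are 19 mm wide; open, the fingers measure 130 mm over their backs; the gripper's body (78 mm by 193 mm) begins 47 mm behind the grasp point.
Start: joints at [16.507, 20.546, 0.682, 0, -70.136, -16.507], TCP at [0.675, -0, 0.227] pointing down, gripper open.
Joint ranges: [-176.03, 176.03], [-82.01, 121.73], [-58.28, 71.71], [-173.87, 95.51], [-174.79, -0.11], [-173.66, 173.66]. Speed limits (degrees/s): [136.94, 136.94, 172.46, 180, 180, 180].

### API

Orientations are given as [roll, pitch, yaw] about the fixed x, y, z axes, in that order (R = Rz(yaw) Ry(pitch) Rx(roll)).
In Python, from plant import sensors, snapshot, order, ctrl gives the robot as it stands.
- The arm moves only by the tool send_rows, never from a script. Its argument "commands" is a list of rows, each a list of 3 entries, a list of its own where there are three numbers: the closure, from 0 (fully open) to 1 (shut), then the shift along the world's x, y, z in units of 0.25 m (1.0 is 0.25 m), then the turn, a rotation vector about the world's x, y, z in units of 360 degrees (1.0 is 360 degrees). In form: [[hand, [x, y, z], [ax, ay, az]], ...]. A call has 1 to 12 rows; each row shifts and turns the pose as measured when the row begins; what a row does not reach is not made up. A row lasts 1/10 s, in which the tool goes at most 50 mm and 8.59 degrees, less where a joint would pass 70% of its speed; a pose out of reach is approached as far as the arm can. A call with a number of a shift or a turn outside -1 to 1 is refused whole. A call with a gripper value outside its range is refused whole. The fingers move at their own pace and stop on an object; the grip force is fixed at half the most. Time passes only in rows, so rows that do not move let the fingers close. It gives the time, the measured TCP pose, the force and the opening at its end, in the units of the state.
- sensors.get_obs(): the state, without advancing time (a new reading comes with each control period).
- snapshot(name): name is "scene" or "side" or "wrist"; returns a dict with "color" (480x640x3 uint8, blue, green, red), "z_map" (480x640 float32, m along the optical axis (not along the pixel's ray), 0 where there is no reading), "mtx" (3x3 intrinsics, pixels), "xyz" and "attitude" of the camera in the world. Camera axes: x right, y down, z forward; pixel columns grow to the right and rows downward; lengths in m; the calibration is good to about 2 mm. A picture is of the moment at which its call begins.
- order.close_job(): hands the job in, once; it reports no verdict.
The state is a dict: "clock": time; "joint_pos": joint angles; "qvel": joint speeds; "tau": joint torques, N m; "tool_pos": TCP position; "orientation": TCP orientation; "force": force on the tool from outside, world axes, zero at the start; "moment": the same for the moment, N m; "opening": finger opening in m.
Only numpy, scipy, OpenCV 4.12 (cv2) and the standard library are available. Lean on these libraries where they do the work, as an engineer would, in place of code of your own. Each camera call takes 0.05 s, during which the arm holds its last target.

## Working session

There is one attempt and no reset: what is moved stays moved. The work goes in short steps, Python scripts to look and compute and a tool call to move; the robot and the scene stay as the last step left them, time stands still between calls to the robot, and variables do not carry over. Pictures are saved under pics/ and viewed, and the job is handed in when it is done.

Besides the shell and the picture viewer there is one more tool, called after "Emit:" as name(argument=value, ...) on one line, values as JSON. send_rows: Moves the arm, as the interface text tells. Its arguments: {"type":"object","properties":{"commands":{"type":"array","items":{"type":"array"}}},"required":["commands"]}

```bash
ls; mkdir -p pics; cat > h.py <<'E'
import numpy as np, cv2
from plant import sensors, snapshot, order, ctrl
def save(n,tag):
    s=snapshot(n); cv2.imwrite(f'pics/{tag}.png',s['color']); np.savez(f'{tag}.npz',**s); return s
E
python3 - <<'E'
from h import *
o=sensors.get_obs(); print(o)
for n in ['scene','side','wrist']:
    s=save(n,n+'0'); print(n,s['mtx'],s['xyz'],s['attitude'])
print(ctrl.grasp_offset)
E
```

```text
pics
{'clock': 0.0, 'joint_pos': array([ 1.65055466e+01,  2.05906583e+01,  6.33118689e-01, -2.16876734e-02,
       -7.01344141e+01, -1.65079274e+01]), 'qvel': array([-0.06540109,  0.02103233, -0.046112  ,  0.05507352, -0.15180106,
        0.02854639]), 'tau': array([-8.00930356e-04, -5.82726967e+01,  2.93058443e+01,  6.99745238e+00,
        6.93249181e-03, -2.06530804e-04]), 'tool_pos': array([ 6.74508015e-01, -3.35546471e-05,  2.25621538e-01]), 'orientation': array([-1.79993416e+02, -9.39570619e-02,  1.79990228e+02]), 'force': array([-0.50814585,  1.08678243,  0.11036852]), 'moment': array([ 0.04595439, -0.02285994,  0.01157038]), 'opening': 0.08755724046542988}
scene [[578.49899405   0.         319.0838455 ]
 [  0.         578.49899405 243.68153764]
 [  0.           0.           1.        ]] [ 0.99064132 -0.39508292  0.83153454] [-140.14810854   -0.38715035   50.05911642]
side [[455.9300093    0.         322.78735   ]
 [  0.         455.9300093  236.12542012]
 [  0.           0.           1.        ]] [ 0.087073   -0.42896043  0.60046045] [-1.27125228e+02 -1.16529941e-02 -5.00484845e+01]
wrist [[416.55710035   0.         325.88867104]
 [  0.         416.55710035 237.75435183]
 [  0.           0.           1.        ]] [ 0.67420327 -0.07047133  0.38458911] [ 1.64845760e+02 -1.14192474e-01 -1.79945290e+02]
0.0188
```

View pics/scene0.png

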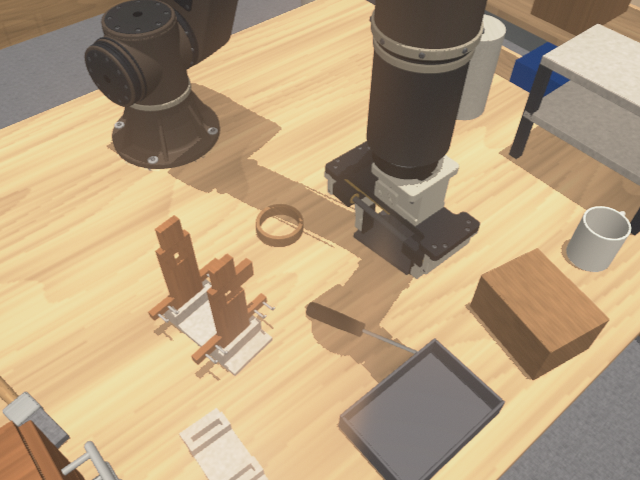

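View pics/side0.png

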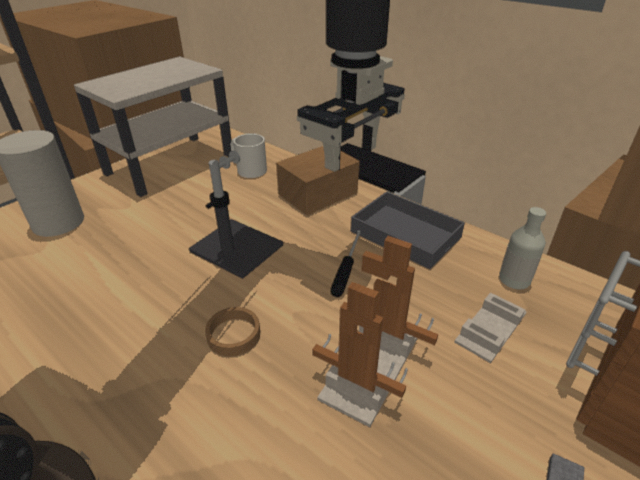

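View pics/wrist0.png

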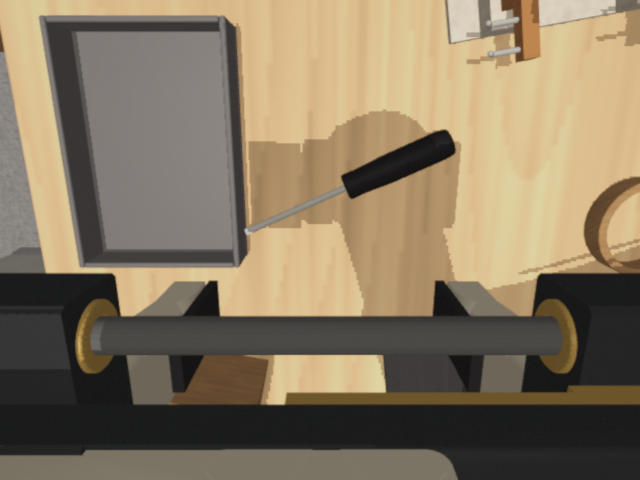

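```bash
python3 - <<'E'
import cv2
a=cv2.imread('pics/side0.png'); cv2.imwrite('pics/z1.png',cv2.resize(a[130:290,170:300],None,fx=4.5,fy=3.7*1,interpolation=2)) 
cv2.imwrite('pics/z2.png',cv2.resize(a[220:430,300:450],None,fx=2.8,fy=2.8,interpolation=2))
b=cv2.imread('pics/scene0.png'); cv2.imwrite('pics/z3.png',cv2.resize(b[200:380,130:290],None,fx=3.3,fy=3.3,interpolation=2))
E
```

```text
(no output)
```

View pics/z1.png

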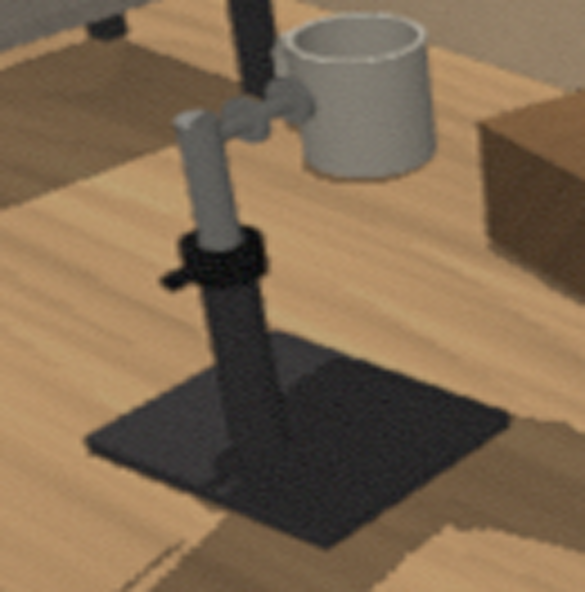

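View pics/z2.png

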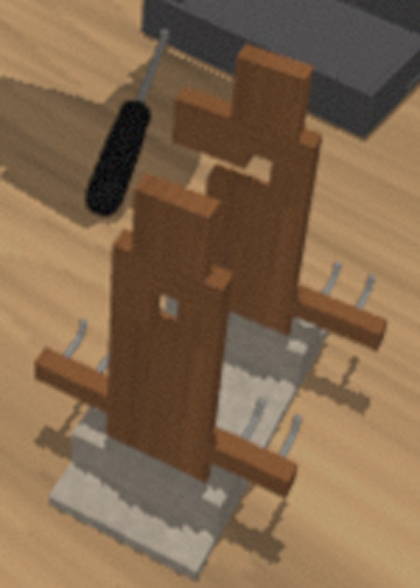

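View pics/z3.png

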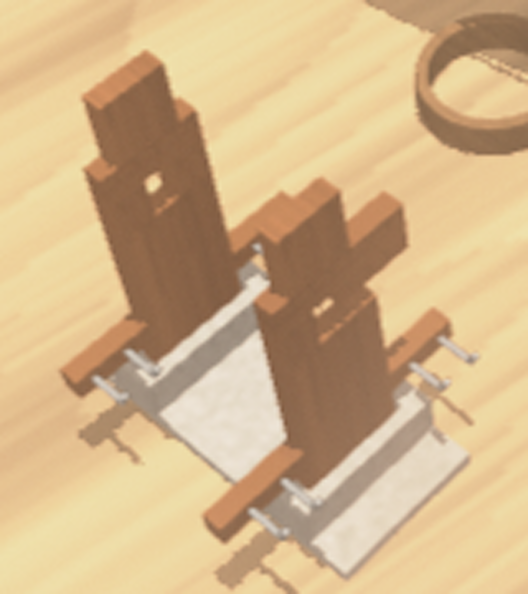

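```bash
cat >> h.py <<'E'
from scipy.spatial.transform import Rotation as Rn
def cam(s):
    return s['mtx'],np.array(s['xyz']),Rn.from_euler('xyz',s['attitude'],degrees=True).as_matrix()
def cloud(s):
    K,t,R=cam(s); z=s['z_map']; v,u=np.mgrid[:480,:640]
    p=np.stack([(u-K[0,2])/K[0,0]*z,(v-K[1,2])/K[1,1]*z,z],-1)
    return p@R.T+t
def ray(s,u,v):
    K,t,R=cam(s); return t, R@np.array([(u-K[0,2])/K[0,0],(v-K[1,2])/K[1,1],1])
def onz(s,u,v,z):
    t,d=ray(s,u,v); return t+d*(z-t[2])/d[2]
def tri(r):
    A=np.zeros((3,3));b=np.zeros(3)
    for t,d in r:
        d=d/np.linalg.norm(d);M=np.eye(3)-np.outer(d,d);A+=M;b+=M@t
    p=np.linalg.solve(A,b); return p,[np.linalg.norm(np.cross(p-t,d/np.linalg.norm(d))) for t,d in r]
def proj(s,p):
    K,t,R=cam(s); q=K@(R.T@(np.array(p)-t)); return q[:2]/q[2]
E
python3 - <<'E'
from h import *
s=dict(np.load('side0.npz')); c=dict(np.load('scene0.npz'))
P=cloud(s);Q=cloud(c)
print('table', np.median(P[300:400,100:150,2]),np.median(Q[150:200,230:260,2]))
# stand tube side view rows
for v in range(158,250,6):
    print(v,[ (u,np.round(P[v,u]*1000).astype(int).tolist()) for u in range(206,250,4) if P[v,u,2]>.03])
# wood, high points
for n,I,W in(('side',s,P),('scene',c,Q)):
    hsv=cv2.cvtColor(I['color'],cv2.COLOR_BGR2HSV)
    m=(W[...,0]>.3)&(W[...,0]<.75)&(W[...,1]<-.05)&(W[...,1]>-.45)
    for lo,hi in((.205,.23),(.15,.17),(.05,.07)):
        k=m&(W[...,2]>lo)&(W[...,2]<hi)&(I['z_map']>0)
        cv2n,lab=cv2.connectedComponents(k.astype(np.uint8))
        for i in range(1,cv2n):
            w=W[lab==i]
            if len(w)>15:
                print(n,lo,len(w),w.mean(0).round(4),w.min(0).round(3),w.max(0).round(3))
E
```

```text
table -0.0012781153768651188 0.0005706630213256902
158 [(222, [545, 195, 211]), (226, [548, 188, 212]), (230, [560, 192, 206]), (234, [569, 191, 203]), (238, [572, 183, 204]), (242, [761, 405, 55]), (246, [766, 396, 56])]
164 [(210, [514, 190, 213]), (214, [517, 183, 214]), (218, [526, 183, 210]), (222, [538, 188, 204]), (226, [546, 187, 201]), (238, [759, 423, 32]), (242, [760, 407, 37]), (246, [764, 396, 40])]
170 [(210, [511, 190, 202]), (214, [517, 185, 201]), (218, [522, 181, 200])]
176 [(214, [517, 189, 188]), (218, [520, 181, 189])]
182 [(214, [514, 188, 176]), (218, [518, 181, 178])]
188 [(214, [513, 189, 164]), (218, [518, 183, 164]), (222, [528, 185, 159])]
194 [(210, [513, 205, 145]), (214, [512, 191, 151]), (218, [515, 183, 153]), (222, [524, 183, 148]), (226, [532, 181, 145])]
200 [(210, [503, 194, 140]), (214, [504, 182, 145]), (218, [509, 178, 144]), (222, [515, 173, 143]), (226, [524, 174, 139])]
206 [(206, [489, 189, 137]), (210, [494, 184, 136]), (214, [504, 186, 130]), (218, [508, 179, 131]), (222, [515, 176, 129]), (226, [521, 172, 127])]
212 [(218, [510, 186, 114
[... 966 characters left out ...]
55]
side 0.05 1176 [ 0.4292 -0.2119  0.059 ] [ 0.41  -0.278  0.05 ] [ 0.47  -0.135  0.07 ]
side 0.05 308 [ 0.6622 -0.4377  0.0542] [ 0.632 -0.45   0.05 ] [ 0.708 -0.432  0.058]
scene 0.205 263 [ 0.4322 -0.2045  0.2116] [ 0.421 -0.222  0.205] [ 0.44  -0.185  0.216]
scene 0.205 285 [ 0.5402 -0.1861  0.2119] [ 0.53  -0.204  0.205] [ 0.548 -0.167  0.216]
scene 0.15 312 [ 0.4357 -0.206   0.1605] [ 0.43  -0.233  0.15 ] [ 0.443 -0.175  0.17 ]
scene 0.15 400 [ 0.5425 -0.1778  0.1604] [ 0.533 -0.214  0.15 ] [ 0.55  -0.134  0.17 ]
scene 0.05 747 [ 0.4373 -0.219   0.0601] [ 0.412 -0.276  0.05 ] [ 0.472 -0.133  0.07 ]
scene 0.05 974 [ 0.5456 -0.1941  0.0599] [ 0.521 -0.265  0.05 ] [ 0.581 -0.115  0.07 ]
```

```bash
python3 - <<'E'
from h import *
s=dict(np.load('side0.npz')); c=dict(np.load('scene0.npz'))
P=cloud(s);Q=cloud(c)
for n,W in(('side',P),('scene',Q)):
    box=(W[...,0]>.50)&(W[...,0]<.58)&(W[...,1]<-.08)&(W[...,1]>-.29)
    # face line fit over z .1-.2
    k=box&(W[...,2]>.07)&(W[...,2]<.2); k=cv2.erode(k.astype(np.uint8),np.ones((3,3)))>0
    w=W[k]; 
    for _ in range(5):
        f=np.polyfit(w[:,1],w[:,0],1); r=w[:,0]-np.polyval(f,w[:,1]); w=w[abs(r)<.003]
    print(n,'face yaw',np.degrees(np.arctan(-f[0])),'x at y=-.19',np.polyval(f,-.19),len(w), 'tilt',np.polyfit(w[:,2],w[:,0]-f[0]*w[:,1],1)[0])
    k=box&(W[...,2]>.2105); w=W[k][:,:2].astype(np.float32)
    print('top',len(w),cv2.minAreaRect(w*1000),w.mean(0))
    # y extents along local y in bands
    for lo,hi in((.18,.208),(.158,.17),(.09,.12),(.05,.06)):
        w=W[box&(W[...,2]>lo)&(W[...,2]<hi)]; a=np.radians(9.8)
        yl=-np.sin(a)*(w[:,0]-.537)+np.cos(a)*(w[:,1]+.19)
        print(lo,np.percentile(yl,[1,99]).round(4))
def tube(W,lo,hi):
    m=(W[...,0]>.46)&(W[...,0]<.62)&(W[...,1]>.13)&(W[...,1]<.25)&(W[...,2]>lo)&(W[...,2]<hi); return W[m]
from scipy.optimize import least_squares
for lo,hi,R in((.155,.195,None),(.03,.12,None)):
    w=tube(P,lo,hi)
    g=least_squares(lambda p:np.hypot(w[:,0]-p[0],w[:,1]-p[1])-.013,[.52,.19],loss='soft_l1',f_scale=.002)
    print('tube',len(w),g.x,np.abs(g.fun).mean())
w=tube(P,.19,.23);print('top z',np.percentile(w[:,2],[95,99]), len(w))
pin=w[w[:,0]>.537]; print(len(pin));print(pin[np.argsort(pin[:,0])][::6].round(3))
# foot corners
m=(P[...,2]>.007)&(P[...,2]<.018)&(P[...,0]>.4)&(P[...,0]<.68)&(P[...,1]>.05)&(P[...,1]<.32)
m=cv2.morphologyEx(m.astype(np.uint8),cv2.MORPH_OPEN,np.ones((3,3)))
n,l,st,_=cv2.connectedComponentsWithStats(m); i=1+st[1:,4].argmax()
w=P[l==i]; print('foot',cv2.minAreaRect((w[:,:2]*1000).astype(np.float32)))
E
```

```text
side face yaw 9.718604110445218 x at y=-.19 0.5316268726245753 1877 tilt 0.0012549491930475946
top 155 ((536.4751586914062, -187.4269561767578), (14.292370796203613, 36.62449264526367), 10.11776351928711) [ 0.53631556 -0.1878799 ]
0.18 [-0.0156  0.02  ]
0.158 [-0.0255  0.0513]
0.09 [-0.0257  0.0289]
0.05 [-0.0774  0.0076]
scene face yaw 9.756388831569396 x at y=-.19 0.5451151797251026 1416 tilt -0.002436947527936872
top 224 ((538.4382934570312, -185.70693969726562), (14.766945838928223, 36.79621124267578), 8.785221099853516) [ 0.5392905 -0.1857461]
0.18 [-0.0142  0.0223]
0.158 [-0.0236  0.0539]
0.09 [-0.0239  0.032 ]
0.05 [-0.0756  0.0728]
tube 212 [0.52539703 0.19334985] 0.003424909798908032
tube 509 [0.52088427 0.19072997] 0.000796991776282138
top z [0.2136909  0.21453004] 390
218
[[0.538 0.188 0.204]
 [0.54  0.188 0.203]
 [0.542 0.193 0.205]
 [0.543 0.201 0.209]
 [0.544 0.201 0.205]
 [0.544 0.2   0.207]
 [0.544 0.195 0.192]
 [0.545 0.187 0.207]
 [0.545 0.189 0.201]
 [0.545 0.186 0.204]
 [0.545 0.181 0.199]
 [0.546 0.19  0.198]
 [0.546 0.193 0.213]
 [0.547 0.196 0.214]
 [0.547 0.186 0.211]
 [0.548 0.188 0.212]
 [0.549 0.191 0.212]
 [0.556 0.192 0.205]
 [0.558 0.191 0.199]
 [0.561 0.19  0.202]
 [0.563 0.19  0.201]
 [0.567 0.192 0.201]
 [0.568 0.191 0.199]
 [0.569 0.192 0.2  ]
 [0.57  0.189 0.203]
 [0.57  0.185 0.198]
 [0.571 0.191 0.212]
 [0.571 0.195 0.206]
 [0.571 0.188 0.205]
 [0.572 0.183 0.204]
 [0.572 0.186 0.201]
 [0.572 0.188 0.194]
 [0.573 0.191 0.212]
 [0.573 0.186 0.209]
 [0.574 0.188 0.206]
 [0.576 0.186 0.195]
 [0.577 0.188 0.209]]
foot ((544.8594360351562, 192.30258178710938), (132.52182006835938, 151.18528747558594), 5.472475051879883)
```

Emit:
send_rows(commands=[[0, [0, 0, 0.14], [0, 0, 0]], [0, [-0.02, -0.03, 0.14], [0, 0, 0.005]], [0, [-0.08, -0.11, 0.04], [0, 0, 0.005]], [0, [-0.09, -0.125, 0], [0, 0, 0.005]], [0, [-0.09, -0.125, 0], [0, 0, 0.005]], [0, [-0.09, -0.125, 0], [0, 0, 0.004]], [0, [-0.09, -0.125, 0], [0, 0, 0.003]], [0, [-0.06, -0.09, 0], [0, 0, 0]], [0, [-0.0, -0.0, 0], [0, 0, 0]]])

```text
clock: 1.05
tool_pos: [0.5373, -0.1871, 0.3043]
orientation: [-179.9, -0.5, -169.7]
force: [0.8, -0.2, 0.7]
opening: 0.0875
```

```bash
python3 - <<'E'
from h import *
o=sensors.get_obs(); print(o['clock'],o['tool_pos'],o['orientation'],o['force'])
for n in ['scene','side','wrist']: save(n,n+'1')
E
```

```text
1.05 [ 0.53733775 -0.18709378  0.3042595 ] [-179.89841431   -0.48289758 -169.72260435] [ 0.80053435 -0.19161467  0.74245989]
```

View pics/scene1.png

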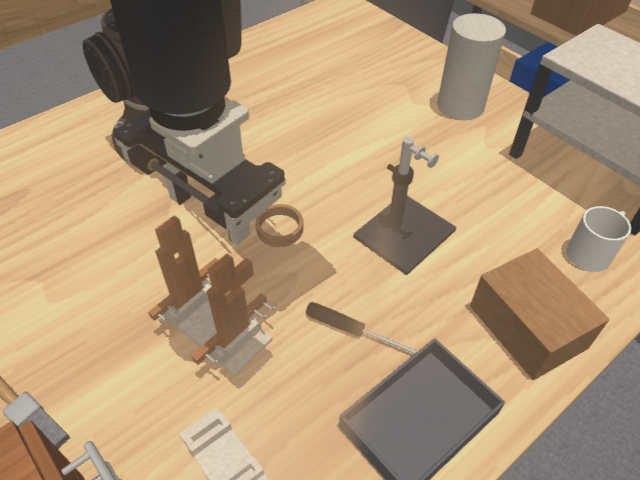

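View pics/wrist1.png

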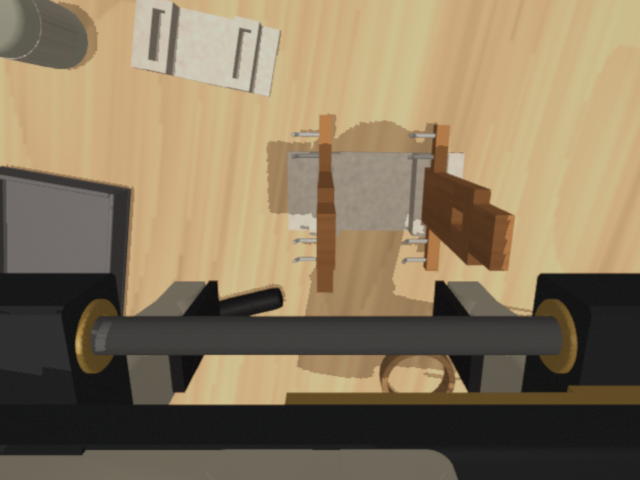

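```bash
python3 - <<'E'
from h import *
from scipy.optimize import least_squares
c=dict(np.load('scene1.npz')); s=dict(np.load('side1.npz'))
cv2.imwrite('pics/z4.png',cv2.resize(c['color'][125:195,375:455],None,fx=8,fy=8,interpolation=2))
cv2.imwrite('pics/z5.png',cv2.resize(s['color'][140:210,190:270],None,fx=8,fy=8,interpolation=2))
for n,W in(('side',cloud(s)),('scene',cloud(c))):
    reg=(W[...,0]>.46)&(W[...,0]<.66)&(W[...,1]>.1)&(W[...,1]<.3)
    w=W[reg&(W[...,2]>.03)&(W[...,2]<.12)]
    g=least_squares(lambda p:np.hypot(w[:,0]-p[0],w[:,1]-p[1])-.013,[.52,.19],loss='soft_l1',f_scale=.002)
    print(n,'tube',g.x,len(w))
    m=(W[...,2]>.007)&(W[...,2]<.018)&(W[...,0]>.4)&(W[...,0]<.68)&(W[...,1]>.05)&(W[...,1]<.32)
    m=cv2.morphologyEx(m.astype(np.uint8),cv2.MORPH_OPEN,np.ones((3,3)))
    k,l,st,_=cv2.connectedComponentsWithStats(m); i=1+st[1:,4].argmax()
    print('foot',cv2.minAreaRect((W[l==i][:,:2]*1000).astype(np.float32)))
    w=W[reg&(W[...,2]>.17)]; print('top',np.percentile(w[:,2],[90,97]))
    for a in (5.5,):
        a=np.radians(a); d=np.array([np.cos(a),np.sin(a)]); e=np.array([-d[1],d[0]])
        X=(w[:,:2]-[.521,.191])@d; Y=(w[:,:2]-[.521,.191])@e
        for lo in range(-16,64,4):
            q=(X>lo/1e3)&(X<=(lo+4)/1e3)
            if q.sum()>1: print(lo,q.sum(),'Y',(Y[q].min()*1e3).round(1),(Y[q].max()*1e3).round(1),'Z',(w[q,2].min()*1e3).round(1),(w[q,2].max()*1e3).round(1))
E
```

```text
side tube [0.52084392 0.19092219] 509
foot ((544.6995239257812, 192.759765625), (132.20225524902344, 152.4595489501953), 5.845449924468994)
top [0.2125608  0.21381389]
-12 47 Y -6.2 3.5 Z 171.8 211.3
-8 90 Y -9.4 6.2 Z 170.7 214.3
-4 60 Y -10.7 6.8 Z 170.5 214.0
0 33 Y -10.5 6.1 Z 170.4 214.4
4 20 Y -8.6 7.7 Z 173.0 214.3
8 10 Y -7.6 2.9 Z 200.9 213.5
12 8 Y -6.7 -0.5 Z 199.7 207.2
16 11 Y -5.9 -1.4 Z 199.6 207.3
20 37 Y -13.0 11.2 Z 190.9 213.5
24 49 Y -13.5 12.3 Z 191.6 213.9
28 2 Y -10.9 -8.9 Z 193.7 204.6
32 6 Y -6.6 -0.2 Z 202.3 206.9
36 8 Y -6.2 1.5 Z 199.4 206.9
40 13 Y -5.9 0.4 Z 198.8 207.2
44 8 Y -5.7 1.9 Z 192.6 205.2
48 67 Y -13.7 10.7 Z 190.7 213.5
52 18 Y -12.2 2.0 Z 193.3 213.9
scene tube [0.52189205 0.19338312] 494
foot ((547.421142578125, 195.38656616210938), (132.51841735839844, 153.574951171875), 5.934327602386475)
top [0.21520534 0.21641211]
-8 18 Y -5.1 11.6 Z 170.1 216.3
-4 46 Y -7.9 8.6 Z 170.1 217.0
0 68 Y -9.1 11.0 Z 170.0 217.7
4 77 Y -8.4 9.0 Z 171.1 217.8
8 74 Y -5.2 5.9 Z 170.3 218.0
12 15 Y -4.1 5.2 Z 200.1 210.2
16 13 Y -4.2 3.5 Z 200.8 210.0
20 9 Y -5.0 4.7 Z 200.4 209.2
24 26 Y -11.6 8.4 Z 190.7 215.6
28 61 Y -9.4 14.3 Z 191.8 216.8
32 16 Y -4.3 4.1 Z 200.6 209.2
36 15 Y -3.9 6.8 Z 204.5 208.7
40 13 Y -3.9 4.0 Z 199.9 208.4
44 13 Y -3.8 2.9 Z 199.7 210.6
48 10 Y -6.3 7.8 Z 195.4 215.6
52 52 Y -11.4 13.9 Z 192.8 218.6
56 49 Y -10.5 12.6 Z 192.8 217.4
```

View pics/z4.png

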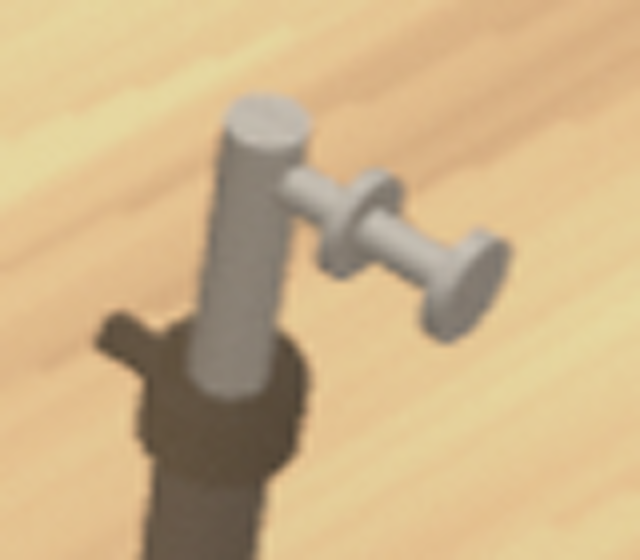

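View pics/z5.png

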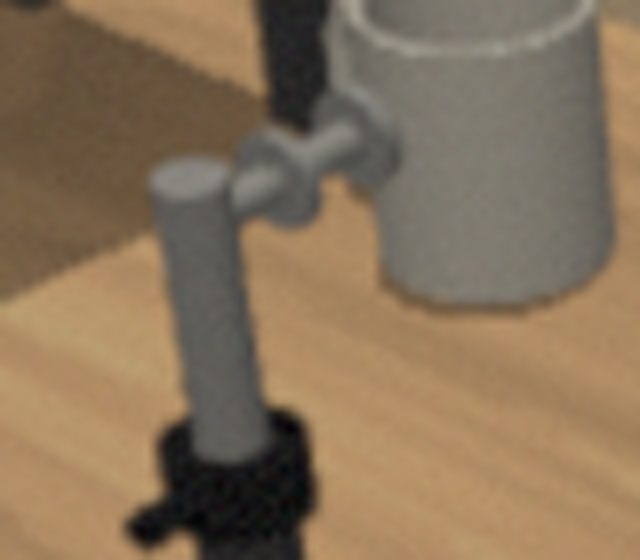

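```bash
cat >> h.py <<'E'
def delta(pos,yaw,rp=(180,0)):
    o=sensors.get_obs(); R=Rn.from_euler('xyz',o['orientation'],degrees=True)
    T=Rn.from_euler('xyz',[rp[0],rp[1],yaw],degrees=True)
    print('t',o['clock'],'tcp',o['tool_pos'].round(4),'rpy',o['orientation'].round(2),'F',o['force'].round(2),'M',o['moment'].round(2),'open',round(o['opening'],4))
    print('shift',((np.array(pos)-o['tool_pos'])/.25).round(4),'turn',((T*R.inv()).as_rotvec()/2/np.pi).round(4))
E
python3 -c "
from h import *
delta([.5378,-.187,.178],-170.26)"
```

```text
t 1.2 tcp [ 0.5394 -0.1849  0.3039] rpy [-179.91   -0.47 -169.61] F [-0.17  0.07  0.42] M [ 0.07 -0.04  0.04] open 0.0881
shift [-0.0064 -0.0085 -0.5036] turn [ 0.0005 -0.0012 -0.0018]
```

Emit:
send_rows(commands=[[0, [-0.006, -0.008, -0.1], [0.0005, -0.0012, -0.0018]], [0, [0, 0, -0.1], [0, 0, 0]], [0, [0, 0, -0.08], [0, 0, 0]], [0, [0, 0, 0], [0, 0, 0]]])

```text
clock: 1.6
tool_pos: [0.5406, -0.1836, 0.2315]
orientation: [180.0, 0.1, -170.1]
force: [0.3, -0.9, -0.6]
opening: 0.0879
```

```bash
python3 -c "
from h import *
delta([.5378,-.187,.178],-170.26);delta([.5378,-.187,.178],-170.26)"
```

```text
t 1.6 tcp [ 0.5406 -0.1836  0.2315] rpy [ 1.7998e+02  6.0000e-02 -1.7007e+02] F [ 0.32 -0.93 -0.56] M [0.03 0.07 0.07] open 0.0879
shift [-0.0111 -0.0135 -0.214 ] turn [-0.0001  0.0002 -0.0005]
t 1.6 tcp [ 0.5406 -0.1836  0.2315] rpy [ 1.7998e+02  6.0000e-02 -1.7007e+02] F [ 0.32 -0.93 -0.56] M [0.03 0.07 0.07] open 0.0879
shift [-0.0111 -0.0135 -0.214 ] turn [-0.0001  0.0002 -0.0005]
```

Emit:
send_rows(commands=[[0, [-0.011, -0.013, 0], [0, 0, 0]], [0, [0, 0, 0], [0, 0, 0]], [0, [0, 0, 0], [0, 0, 0]]])

```text
clock: 1.9
tool_pos: [0.5397, -0.186, 0.2333]
orientation: [-180.0, 0.1, -169.9]
force: [-0.2, 0.1, 0.3]
opening: 0.0877
```

Emit:
send_rows(commands=[[0, [0, 0, 0], [0, 0, 0]]])

```text
clock: 2.0
tool_pos: [0.5402, -0.186, 0.2342]
orientation: [-179.9, 0.2, -169.9]
force: [-0.3, 0.4, 0.7]
opening: 0.0878
```

Emit:
send_rows(commands=[[0, [-0.01, -0.004, -0.08], [0, 0, -0.001]], [0, [-0.004, 0, -0.08], [0, 0, 0]], [0, [0, 0, -0.06], [0, 0, 0]], [0, [0, 0, 0], [0, 0, 0]]])

```text
clock: 2.4
tool_pos: [0.5386, -0.1873, 0.1815]
orientation: [-179.8, 0.6, -170.3]
force: [0.5, 0.1, -0.4]
opening: 0.0879
```

```bash
python3 -c "
from h import *
delta([.5378,-.187,.178],-170.26);
save('side','side2');save('scene','scene2')
delta([.5378,-.187,.178],-170.26)"
```

```text
t 2.4 tcp [ 0.5386 -0.1873  0.1815] rpy [-179.83    0.6  -170.28] F [ 0.51  0.12 -0.37] M [-0.02  0.11 -0.02] open 0.0879
shift [-0.0034  0.0012 -0.0138] turn [0.0002 0.0017 0.0001]
t 2.5 tcp [ 0.5399 -0.1876  0.1835] rpy [-179.76    0.76 -170.25] F [-0.58 -0.32  0.28] M [-0.02  0.07 -0.02] open 0.0879
shift [-0.0085  0.0022 -0.0221] turn [ 0.0003  0.0022 -0.    ]
```

View pics/side2.png

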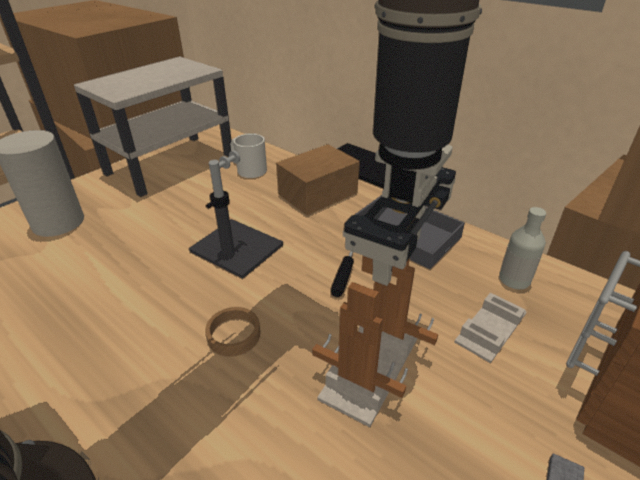

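Emit:
send_rows(commands=[[0, [-0.01, 0.002, -0.024], [0.0003, 0.0024, 0]], [0, [0, 0, 0], [0, 0, 0]]])

```text
clock: 2.7
tool_pos: [0.5384, -0.1872, 0.1793]
orientation: [-180.0, 0.0, -170.2]
force: [1.3, -0.2, 0.5]
opening: 0.0875
```

```bash
python3 -c "
from h import *
delta([.5378,-.187,.178],-170.26)"
```

```text
t 2.7 tcp [ 0.5384 -0.1872  0.1793] rpy [-1.7998e+02  3.0000e-02 -1.7023e+02] F [ 1.27 -0.24  0.45] M [0.03 0.02 0.06] open 0.0875
shift [-0.0023  0.0006 -0.0053] turn [ 0.      0.0001 -0.0001]
```

Good; close gradually.

Emit:
send_rows(commands=[[0.4, [-0.002, 0, -0.005], [0, 0, 0]], [0.7, [0, 0, 0], [0, 0, 0]], [0.8, [0, 0, 0], [0, 0, 0]], [0.9, [0, 0, 0], [0, 0, 0]], [1, [0, 0, 0], [0, 0, 0]], [1, [0, 0, 0], [0, 0, 0]], [1, [0, 0, 0], [0, 0, 0]]])

```text
clock: 3.4
tool_pos: [0.5387, -0.1873, 0.1795]
orientation: [-179.9, 0.2, -170.2]
force: [0.3, 0.2, -0.0]
opening: 0.0373
```

```bash
python3 -c "
from h import *
delta([.5378,-.187,.178],-170.26)"
```

```text
t 3.4 tcp [ 0.5387 -0.1873  0.1795] rpy [-1.7994e+02  1.6000e-01 -1.7023e+02] F [ 0.29  0.17 -0.03] M [ 0.01 -0.04  0.05] open 0.0373
shift [-0.0037  0.0011 -0.0061] turn [ 0.0001  0.0005 -0.0001]
```

Emit:
send_rows(commands=[[1, [-0.003, 0, -0.003], [0, 0, 0]], [1, [0, 0, 0], [0, 0, 0]], [1, [0, 0, 0], [0, 0, 0]], [1, [0, 0, 0], [0, 0, 0]], [1, [0, 0, 0], [0, 0, 0]], [1, [0, 0, 0], [0, 0, 0]]])

```text
clock: 4.0
tool_pos: [0.5378, -0.1873, 0.1786]
orientation: [-179.9, 0.2, -170.2]
force: [-0.2, -0.3, 0.9]
opening: 0.0117
```

```bash
python3 -c "
from h import *
delta([.5378,-.187,.178],-170.26)"
```

```text
t 4.0 tcp [ 0.5378 -0.1873  0.1786] rpy [-1.7994e+02  1.5000e-01 -1.7023e+02] F [-0.25 -0.25  0.94] M [-0.01  0.04  0.  ] open 0.0117
shift [-0.0002  0.0011 -0.0025] turn [ 0.0001  0.0004 -0.0001]
```

Emit:
send_rows(commands=[[1, [0, 0, 0.03], [0, 0, 0]], [1, [0, 0, 0.06], [0, 0, 0]], [1, [0, 0, 0.08], [0, 0, 0]], [1, [0, 0, 0.08], [0, 0, 0]], [1, [0, 0, 0.08], [0, 0, 0]], [1, [0, 0, 0.04], [0, 0, 0]], [1, [0, 0, 0], [0, 0, 0]]])

```text
clock: 4.7
tool_pos: [0.5362, -0.1866, 0.2743]
orientation: [179.9, -0.0, -170.3]
force: [-1.0, 0.1, -2.5]
opening: 0.0123
```

```bash
python3 -c "
from h import *
save('side','side3');save('scene','scene3')
delta([.5640,.1571,.270],-174.2)"
```

```text
t 4.8 tcp [ 0.5354 -0.1864  0.2726] rpy [ 1.7988e+02 -1.6000e-01 -1.7027e+02] F [-0.42 -0.25 -2.68] M [0.04 0.01 0.02] open 0.0119
shift [ 0.1142  1.3741 -0.0102] turn [-0.0003 -0.0005 -0.0109]
```

View pics/scene3.png

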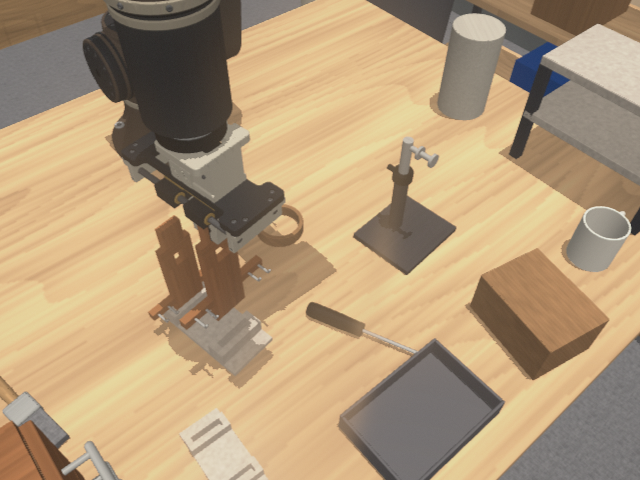

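Emit:
send_rows(commands=[[1, [0.004, 0.06, 0.01], [0, 0, 0]], [1, [0.012, 0.12, 0.005], [0, 0, -0.001]], [1, [0.012, 0.14, 0.005], [0, 0, -0.002]], [1, [0.012, 0.14, 0], [0, 0, -0.002]], [1, [0.012, 0.14, 0], [0, 0, -0.002]], [1, [0.012, 0.14, 0], [0, 0, -0.002]], [1, [0.012, 0.14, 0], [0, 0, -0.001]], [1, [0.012, 0.1, 0], [0, 0, 0]], [1, [0, 0.05, 0], [0, 0, 0]], [1, [0, 0, 0], [0, 0, 0]]])

```text
clock: 5.8
tool_pos: [0.5508, 0.0856, 0.2666]
orientation: [179.8, -1.2, -174.2]
force: [0.3, -0.8, -2.0]
opening: 0.0118
```

```bash
python3 -c "
from h import *
delta([.5640,.1571,.270],-174.2)"
```

```text
t 5.8 tcp [0.5508 0.0856 0.2666] rpy [ 179.84   -1.16 -174.17] F [ 0.35 -0.78 -2.05] M [-0.1  -0.05  0.02] open 0.0118
shift [0.0527 0.2861 0.0134] turn [-0.0001 -0.0033 -0.0001]
```

Emit:
send_rows(commands=[[1, [0.03, 0.05, 0.015], [0, -0.0033, 0]], [1, [0.03, 0.06, 0.005], [0, 0, 0]], [1, [0.005, 0.03, 0], [0, 0, 0]], [1, [0, 0, 0], [0, 0, 0]]])

```text
clock: 6.2
tool_pos: [0.5674, 0.122, 0.2708]
orientation: [-180.0, -0.0, -174.2]
force: [0.2, -0.4, -1.9]
opening: 0.0119
```

```bash
python3 - <<'E'
from h import *
delta([.5668,.128,.270],-174.2)
s=save('side','side4');c=save('scene','scene4')
for n,I in(('side',s),('scene',c)):
    cv2.imwrite(f'pics/z_{n}4.png',cv2.resize(I['color'][60:280,160:360] if n=='side' else I['color'][60:280,330:500],None,fx=2.7,fy=2.7,interpolation=2))
delta([.5668,.128,.270],-174.2)
E
```

```text
t 6.2 tcp [0.5674 0.122  0.2708] rpy [-1.7998e+02 -4.0000e-02 -1.7423e+02] F [ 0.18 -0.35 -1.92] M [-0.02  0.04  0.04] open 0.0119
shift [-0.0026  0.024  -0.0031] turn [ 0.0001 -0.0001  0.0001]
t 6.3 tcp [0.5671 0.1212 0.2707] rpy [-1.7997e+02 -6.0000e-02 -1.7425e+02] F [-0.96  0.32 -2.42] M [-0.04 -0.01 -0.01] open 0.0121
shift [-0.0012  0.0272 -0.0029] turn [ 0.0001 -0.0001  0.0001]
```

View pics/z_side4.png

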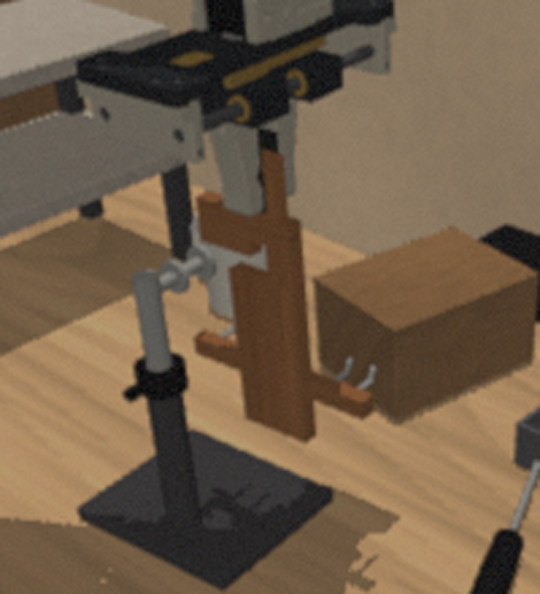

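View pics/z_scene4.png

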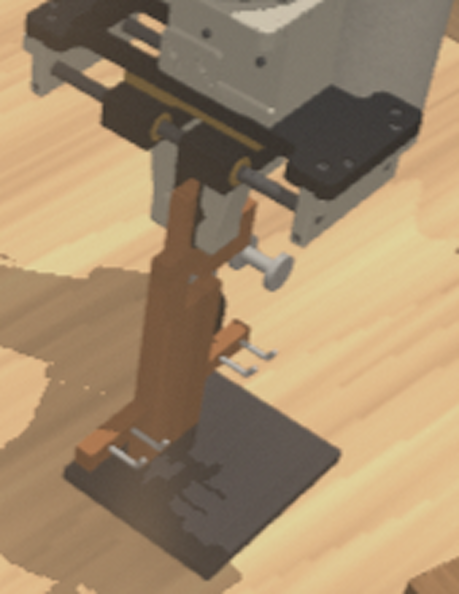

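```bash
cat > meas.py <<'E'
from h import *
def run(tag,yaw=5.8):
    a=np.radians(yaw); d=np.array([np.cos(a),np.sin(a)]); e=np.array([-d[1],d[0]])
    for n in('side','scene'):
        I=dict(np.load(f'{n}{tag}.npz')); W=cloud(I)
        O=np.array([.5208,.1909] if n=='side' else [.5220,.1932])
        X=(W[...,:2]-O)@d*1e3;Y=(W[...,:2]-O)@e*1e3;Z=W[...,2]*1e3
        hsv=cv2.cvtColor(I['color'],cv2.COLOR_BGR2HSV)
        wood=(hsv[...,1]>110)&(X>15)&(X<80)&(Y>-170)&(Y<80)&(Z>40)&(Z<330)
        k=cv2.erode(wood.astype(np.uint8),np.ones((3,3)))>0
        k&=(Z>110)&(Z<300); 
        x,y,z=X[k],Y[k],Z[k]
        A=np.c_[np.ones(len(x)),y,z]; g=np.ones(len(x),bool)
        for _ in range(6):
            f=np.linalg.lstsq(A[g],x[g],rcond=None)[0]; r=x-A@f; g=abs(r)<3
        print(n,'face X at Y0,Z200',(f@[1,0,200]).round(1),'yaw off',np.degrees(-f[1]).round(2),'tilt',np.degrees(f[2]).round(2),g.sum())
        on=wood&(abs(X-(f[0]+f[1]*Y+f[2]*Z))<4)
        for lo,hi in((55,75),(80,95),(100,112),(112,120),(120,150),(150,170),(180,190),(190,200),(200,210),(210,220),(220,226),(226,232),(232,240),(240,250),(250,260)):
            q=on&(Z>lo)&(Z<hi)
            if q.sum()>4: print('  Z',lo,hi,'Y',np.percentile(Y[q],[1,99]).round(1),q.sum())
        s=(hsv[...,1]<60)&(Z>185)&(Z<225)&(X>10)&(X<62)&(abs(Y)<20)
        for lo,hi in((10,22),(22,32),(33,47),(47,60)):
            q=s&(X>lo)&(X<hi)
            if q.sum()>3: print('  steel X',lo,hi,'Y',np.percentile(Y[q],[3,97]).round(1),'Z',np.percentile(Z[q],[3,97]).round(1),'Xr',np.percentile(X[q],[3,97]).round(1),q.sum())
        print('  top',np.percentile(Z[on],99.5).round(1))
E
python3 -c "
from meas import *
run('4')"
```

```text
side face X at Y0,Z200 32.2 yaw off 0.06 tilt 0.13 1887
  Z 100 112 Y [-102.5  -46.3] 122
  Z 112 120 Y [-102.3  -47.5] 80
  Z 120 150 Y [-153.5   -6.5] 519
  Z 150 170 Y [-152.3   -7.5] 331
  Z 180 190 Y [-101.9  -47.5] 112
  Z 190 200 Y [-102.8  -50. ] 112
  Z 200 210 Y [-102.   -48.8] 126
  Z 210 220 Y [-101.8  -49.8] 125
  Z 220 226 Y [-101.7  -81.4] 33
  Z 226 232 Y [-101.8  -83. ] 30
  Z 232 240 Y [-101.7  -27.1] 92
  Z 240 250 Y [-102.3  -25.7] 164
  Z 250 260 Y [-102.   -25.5] 176
  steel X 10 22 Y [-5.4 -0. ] Z [199.5 206.6] Xr [10.4 21.5] 28
  steel X 22 32 Y [-11.8  10.8] Z [194.9 213.3] Xr [22.9 28.5] 74
  steel X 33 47 Y [-5.8  2. ] Z [198.9 206.7] Xr [33.7 46.9] 31
  steel X 47 60 Y [-12.5   9.1] Z [192.9 213.4] Xr [48.5 55.1] 83
  top 301.2
scene face X at Y0,Z200 44.4 yaw off -0.72 tilt -0.06 1396
  Z 100 112 Y [-100.9  -51. ] 43
  Z 112 120 Y [-102.9  -49.1] 56
  Z 120 150 Y [-153.6  -15.9] 312
  Z 150 170 Y [-153.7   -9.5] 350
  Z 180 190 Y [-101.3  -48.7] 100
  Z 190 200 Y [-102.3  -48.6] 94
  Z 200 210 Y [-102.   -49.2] 99
  Z 210 220 Y [-103.7  -48.1] 110
  Z 220 226 Y [-103.3  -48.7] 61
  Z 226 232 Y [-103.1  -80.8] 35
  Z 232 240 Y [-102.6  -28.6] 72
  Z 240 250 Y [-102.8  -27.3] 120
  Z 250 260 Y [-102.6  -27.2] 95
  steel X 22 32 Y [-12.9   8.4] Z [194. 211.] Xr [24.7 31.5] 47
  steel X 33 47 Y [-5.8  1. ] Z [201.5 209.2] Xr [33.8 45.7] 44
  steel X 47 60 Y [-11.8   7.1] Z [194.9 215.8] Xr [50.1 55.9] 95
  top 305.3
```

Emit:
send_rows(commands=[[1, [-0.003, 0.05, 0], [0, 0, 0]], [1, [-0.004, 0.055, 0], [0, 0, 0]], [1, [-0.003, 0.035, 0], [0, 0, 0]], [1, [0, 0, 0], [0, 0, 0]]])

```text
clock: 6.7
tool_pos: [0.5642, 0.1574, 0.2708]
orientation: [-180.0, -0.1, -174.4]
force: [0.7, -0.4, -2.6]
opening: 0.0116
```

```bash
python3 - <<'E'
from h import *
delta([.5645,.1566,.25],-174.2)
E
```

```text
t 6.7 tcp [0.5642 0.1574 0.2708] rpy [-1.7997e+02 -7.0000e-02 -1.7437e+02] F [ 0.68 -0.37 -2.65] M [-0.12 -0.04 -0.02] open 0.0116
shift [ 0.0014 -0.0032 -0.0831] turn [ 0.0001 -0.0002  0.0005]
```

Emit:
send_rows(commands=[[1, [0.001, -0.003, -0.02], [0, 0, 0.0005]], [1, [0, 0, -0.02], [0, 0, 0]], [1, [0, 0, -0.02], [0, 0, 0]], [1, [0, 0, 0], [0, 0, 0]]])

```text
clock: 7.1
tool_pos: [0.5639, 0.1564, 0.2541]
orientation: [-180.0, -0.1, -174.1]
force: [0.0, -0.8, -1.4]
opening: 0.0116
```

```bash
python3 - <<'E'
from h import *
delta([.5645,.1566,.25],-174.2)
save('side','side5');save('scene','scene5')
delta([.5645,.1566,.25],-174.2)
from meas import *
run('5')
I=cv2.imread('pics/side5.png');cv2.imwrite('pics/z_side5.png',cv2.resize(I[60:280,160:360],None,fx=2.7,fy=2.7,interpolation=2))
E
```

```text
t 7.1 tcp [0.5639 0.1564 0.2541] rpy [-1.7995e+02 -1.1000e-01 -1.7413e+02] F [ 0.04 -0.78 -1.37] M [-0.02  0.03  0.02] open 0.0116
shift [ 0.0023  0.0007 -0.0164] turn [ 0.0002 -0.0003 -0.0002]
t 7.2 tcp [0.5644 0.1565 0.255 ] rpy [-1.7996e+02 -5.0000e-02 -1.7413e+02] F [ 0.25  0.09 -1.2 ] M [-0.04 -0.   -0.04] open 0.0119
shift [ 0.0006  0.0003 -0.0198] turn [ 0.0001 -0.0001 -0.0002]
side face X at Y0,Z200 32.2 yaw off 0.24 tilt 0.24 1568
  Z 80 95 Y [-67.7 -12.9] 116
  Z 100 112 Y [-67.1 -11.6] 109
  Z 112 120 Y [-68.2 -12.3] 77
  Z 120 150 Y [-119.1   17.2] 538
  Z 150 170 Y [-67.5 -11.8] 208
  Z 180 190 Y [-67.3 -11.1] 110
  Z 190 200 Y [-68. -11.] 118
  Z 200 210 Y [-68.  -12.3] 78
  Z 210 220 Y [-67.8  10.5] 70
  Z 220 226 Y [-67.5   9.6] 81
  Z 226 232 Y [-67.7  10.3] 94
  Z 232 240 Y [-67.    9.2] 133
  Z 240 250 Y [-67.4  10.4] 138
  Z 250 260 Y [-58.2 -49.2] 27
  steel X 10 22 Y [-5.8  1.1] Z [199.4 206.9] Xr [10.3 20.7] 27
  steel X 22 32 Y [-12.5   9.5] Z [194.2 213.2] Xr [22.6 28.6] 76
  steel X 33 47 Y [-6.1  1.6] Z [199.5 206.6] Xr [33.7 45.1] 28
  steel X 47 60 Y [-13.4   5.3] Z [197.3 202.1] Xr [48.2 53.2] 14
  top 284.7
scene face X at Y0,Z200 44.0 yaw off -0.54 tilt -0.15 1206
  Z 80 95 Y [-67.2 -14.9] 31
  Z 100 112 Y [-68.1 -12.9] 78
  Z 112 120 Y [-66.4 -14.3] 51
  Z 120 150 Y [-119.2   25.9] 457
  Z 150 170 Y [-68.3 -11.5] 172
  Z 180 190 Y [-68.8 -13.4] 91
  Z 190 200 Y [-67.4 -13.8] 92
  Z 200 210 Y [-67.6 -13.6] 105
  Z 210 220 Y [-67.6   3.8] 50
  Z 220 226 Y [-66.9   6.2] 74
  Z 226 232 Y [-67.7   8.9] 63
  Z 232 240 Y [-67.6   8.4] 79
  Z 240 250 Y [-67.5  10. ] 78
  Z 250 260 Y [-66.8   6.1] 40
  steel X 33 47 Y [-6.6  0.8] Z [199.5 208.9] Xr [36.5 46.8] 32
  steel X 47 60 Y [-12.    6.4] Z [196.4 215.9] Xr [50.1 56. ] 95
  top 289.4
```

View pics/z_side5.png

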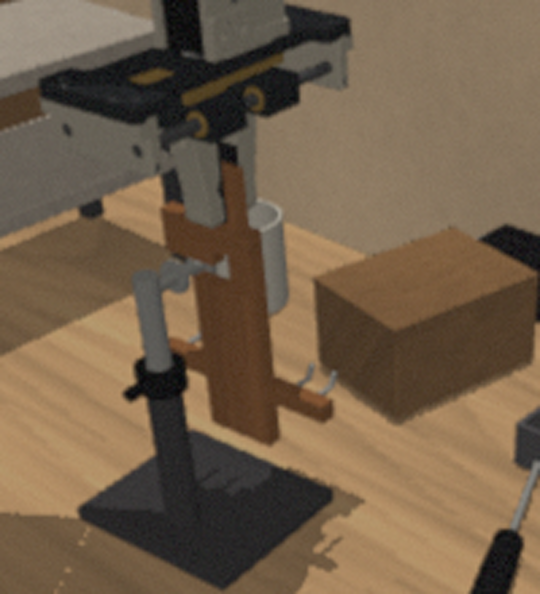

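Emit:
send_rows(commands=[[1, [0.002, 0, -0.008], [0, 0, 0]], [1, [0, 0, -0.008], [0, 0, 0]], [1, [0, 0, -0.006], [0, 0, 0]]])

```text
clock: 7.5
tool_pos: [0.5654, 0.1564, 0.2498]
orientation: [-180.0, 0.0, -174.2]
force: [1.3, -0.3, -2.0]
opening: 0.0118
```

Emit:
send_rows(commands=[[1, [0, 0, -0.006], [0, 0, 0]]])

```text
clock: 7.6
tool_pos: [0.5654, 0.1564, 0.2482]
orientation: [-180.0, 0.0, -174.2]
force: [1.2, 1.0, -3.2]
opening: 0.0118
```

Emit:
send_rows(commands=[[1, [0, 0, -0.006], [0, 0, 0]]])

```text
clock: 7.7
tool_pos: [0.5654, 0.1564, 0.2466]
orientation: [-180.0, 0.0, -174.2]
force: [0.6, 0.6, -1.5]
opening: 0.0118
```

Emit:
send_rows(commands=[[1, [0, 0, -0.006], [0, 0, 0]]])

```text
clock: 7.8
tool_pos: [0.5654, 0.1563, 0.245]
orientation: [-180.0, 0.0, -174.2]
force: [-0.5, -0.4, -1.9]
opening: 0.012
```

Emit:
send_rows(commands=[[1, [0, 0, -0.005], [0, 0, 0]]])

```text
clock: 7.9
tool_pos: [0.5656, 0.1563, 0.2442]
orientation: [-180.0, 0.1, -174.1]
force: [-3.0, -0.6, 7.6]
opening: 0.0119
```

Emit:
send_rows(commands=[[1, [0, 0, 0.009], [0, 0, 0]], [1, [0, 0, 0], [0, 0, 0]]])

```text
clock: 8.1
tool_pos: [0.5657, 0.1563, 0.2467]
orientation: [-180.0, 0.1, -174.1]
force: [0.6, 1.0, -1.9]
opening: 0.0117
```

```bash
python3 - <<'E'
from h import *
delta([.5609,.195,.2465],-174.2)
E
```

```text
t 8.1 tcp [0.5657 0.1563 0.2467] rpy [-1.7999e+02  9.0000e-02 -1.7414e+02] F [ 0.56  1.02 -1.91] M [ 0.02  0.01 -0.02] open 0.0117
shift [-0.019   0.1547 -0.001 ] turn [ 0.      0.0002 -0.0002]
```

Emit:
send_rows(commands=[[1, [-0.002, 0.02, 0], [0, 0, 0]], [1, [-0.002, 0.02, 0], [0, 0, 0]], [1, [-0.002, 0.02, 0], [0, 0, 0]]])

```text
clock: 8.4
tool_pos: [0.564, 0.172, 0.2465]
orientation: [-180.0, 0.1, -174.2]
force: [-0.1, 0.5, -2.4]
opening: 0.012
```

```bash
python3 - <<'E'
from h import *
delta([.5613,.195,.2467],-174.2)
E
```

```text
t 8.4 tcp [0.564  0.172  0.2465] rpy [-1.8000e+02  7.0000e-02 -1.7419e+02] F [-0.06  0.48 -2.42] M [-0.03 -0.05  0.02] open 0.012
shift [-0.0107  0.092   0.001 ] turn [-0.      0.0002 -0.    ]
```

Emit:
send_rows(commands=[[1, [-0.002, 0.02, 0], [0, 0, 0]], [1, [-0.002, 0.02, 0.001], [0, 0, 0]]])

```text
clock: 8.6
tool_pos: [0.5627, 0.1832, 0.2464]
orientation: [-180.0, 0.0, -174.2]
force: [0.9, 0.2, -3.3]
opening: 0.0116
```

Emit:
send_rows(commands=[[1, [-0.002, 0.02, 0], [0, 0, 0]]])

```text
clock: 8.7
tool_pos: [0.5622, 0.1889, 0.2464]
orientation: [-180.0, 0.0, -174.2]
force: [-0.4, 0.8, -1.9]
opening: 0.0118
```

Emit:
send_rows(commands=[[1, [-0.001, 0.01, 0], [0, 0, 0]]])

```text
clock: 8.8
tool_pos: [0.5619, 0.192, 0.2464]
orientation: [-180.0, 0.0, -174.1]
force: [0.3, -0.3, -2.5]
opening: 0.0117
```

Emit:
send_rows(commands=[[1, [-0.001, 0.01, 0], [0, 0, 0]]])

```text
clock: 8.9
tool_pos: [0.5616, 0.1949, 0.2463]
orientation: [-180.0, 0.0, -174.1]
force: [0.3, -0.0, -2.2]
opening: 0.012
```

Emit:
send_rows(commands=[[1, [0, 0.004, 0], [0, 0, 0]]])

```text
clock: 9.0
tool_pos: [0.5615, 0.1962, 0.2462]
orientation: [-180.0, 0.0, -174.1]
force: [-0.5, -0.4, -2.2]
opening: 0.0122
```

Emit:
send_rows(commands=[[1, [0, 0.004, 0], [0, 0, 0]]])

```text
clock: 9.1
tool_pos: [0.5615, 0.1973, 0.2462]
orientation: [-180.0, 0.0, -174.1]
force: [-0.3, -1.4, -1.3]
opening: 0.0117
```

Emit:
send_rows(commands=[[1, [0, 0.003, 0], [0, 0, 0]]])

```text
clock: 9.2
tool_pos: [0.5615, 0.1974, 0.2462]
orientation: [-179.9, 0.0, -174.1]
force: [0.9, -3.7, -2.4]
opening: 0.0117
```

Emit:
send_rows(commands=[[1, [0, -0.009, 0], [0, 0, 0]], [1, [0, 0, 0], [0, 0, 0]]])

```text
clock: 9.4
tool_pos: [0.5615, 0.1949, 0.2462]
orientation: [-179.9, 0.0, -174.1]
force: [-0.2, -0.4, -3.2]
opening: 0.0119
```

```bash
python3 - <<'E'
from h import *
delta([.5615,.1955,.2345],-174.2)
save('side','side6');save('scene','scene6')
delta([.5615,.1955,.2345],-174.2)
from meas import *
run('6')
I=cv2.imread('pics/side6.png');cv2.imwrite('pics/z_side6.png',cv2.resize(I[60:280,160:360],None,fx=2.7,fy=2.7,interpolation=2))
E
```

```text
t 9.4 tcp [0.5615 0.1949 0.2462] rpy [-1.7993e+02  1.0000e-02 -1.7413e+02] F [-0.21 -0.44 -3.16] M [-0.02 -0.01  0.02] open 0.0119
shift [ 0.0001  0.0023 -0.0469] turn [ 0.0002  0.     -0.0002]
t 9.5 tcp [0.5615 0.1951 0.2462] rpy [-1.7993e+02  1.0000e-02 -1.7413e+02] F [ 0.27 -0.09 -1.45] M [-0.03  0.07  0.07] open 0.0118
shift [-0.0001  0.0016 -0.0469] turn [ 0.0002  0.0001 -0.0002]
side face X at Y0,Z200 33.9 yaw off 0.28 tilt 0.18 1200
  Z 80 95 Y [-29.1  15. ] 112
  Z 100 112 Y [-29.3   9.9] 79
  Z 112 120 Y [-80.2  67.7] 115
  Z 120 150 Y [-80.3  67.2] 366
  Z 150 170 Y [-29.5  20.9] 181
  Z 180 190 Y [-29.6  15.7] 65
  Z 190 200 Y [-28.9  -7.8] 46
  Z 200 210 Y [-29.1  47.2] 57
  Z 210 220 Y [-29.3  49.6] 123
  Z 220 226 Y [-28.6  46.1] 95
  Z 226 232 Y [-28.8  47.3] 98
  Z 232 240 Y [-28.9  49.6] 118
  Z 240 250 Y [-19.6  -8.3] 31
  Z 250 260 Y [-19.5 -12.5] 23
  steel X 10 22 Y [-5.   1.1] Z [198.9 207. ] Xr [11.  21.6] 25
  steel X 22 32 Y [-12.2   8.8] Z [191.6 213.6] Xr [22.7 28.3] 82
  steel X 33 47 Y [-4.4  1.3] Z [202.3 207.2] Xr [34.3 39.2] 8
  top 277.5
scene face X at Y0,Z200 45.1 yaw off -0.72 tilt -0.23 953
  Z 80 95 Y [-29.   23.5] 67
  Z 100 112 Y [-26.   24.7] 78
  Z 112 120 Y [-79.8  53.8] 72
  Z 120 150 Y [-80.7  63.6] 424
  Z 150 170 Y [-29.5  26.2] 159
  Z 180 190 Y [-29.4   0.9] 54
  Z 190 200 Y [-29.1  25.2] 43
  Z 200 210 Y [-30.3  30.8] 45
  Z 210 220 Y [-29.4  46. ] 100
  Z 220 226 Y [-29.6  46.4] 58
  Z 226 232 Y [-29.3  45.8] 46
  Z 232 240 Y [-29.5  46.8] 59
  Z 240 250 Y [-28.9  48.1] 47
  Z 250 260 Y [-20.  -11.9] 24
  steel X 10 22 Y [-6.  -0.7] Z [201.2 209.8] Xr [10.4 17. ] 23
  steel X 33 47 Y [-5.4  0.8] Z [203.5 209.8] Xr [42.  46.6] 11
  steel X 47 60 Y [-12.1   6.4] Z [193.7 215.7] Xr [49.6 55.8] 97
  top 281.3
```

View pics/z_side6.png

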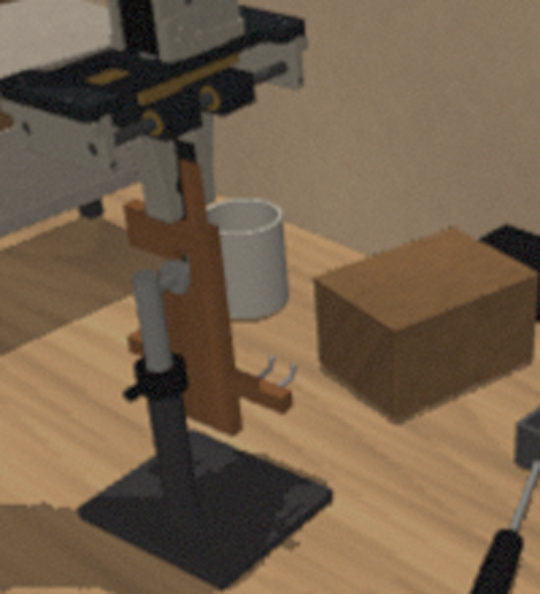

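Emit:
send_rows(commands=[[1, [0, 0.001, -0.008], [0, 0, 0]], [1, [0, 0, -0.008], [0, 0, 0]]])

```text
clock: 9.7
tool_pos: [0.5617, 0.1956, 0.2423]
orientation: [-180.0, 0.1, -174.1]
force: [0.1, 0.3, -1.4]
opening: 0.012
```

Emit:
send_rows(commands=[[1, [0, 0, -0.008], [0, 0, 0]]])

```text
clock: 9.8
tool_pos: [0.5617, 0.1956, 0.2401]
orientation: [-180.0, 0.1, -174.1]
force: [0.7, 0.0, -2.1]
opening: 0.0114
```

Emit:
send_rows(commands=[[1, [0, 0, -0.008], [0, 0, 0]]])

```text
clock: 9.9
tool_pos: [0.5617, 0.1956, 0.2379]
orientation: [-180.0, 0.1, -174.1]
force: [-0.8, -0.6, -2.2]
opening: 0.0116
```

Emit:
send_rows(commands=[[1, [0, 0, -0.008], [0, 0, 0]]])

```text
clock: 10.0
tool_pos: [0.5616, 0.1957, 0.2356]
orientation: [-180.0, 0.0, -174.1]
force: [-0.6, 0.7, -2.3]
opening: 0.012
```

Emit:
send_rows(commands=[[1, [0, 0, -0.005], [0, 0, 0]]])

```text
clock: 10.1
tool_pos: [0.5615, 0.1956, 0.234]
orientation: [-180.0, 0.0, -174.1]
force: [0.4, -0.3, -2.0]
opening: 0.012
```

Emit:
send_rows(commands=[[1, [0, 0, -0.004], [0, 0, 0]]])

```text
clock: 10.2
tool_pos: [0.5615, 0.1956, 0.2328]
orientation: [-180.0, 0.0, -174.1]
force: [0.5, 0.0, -2.2]
opening: 0.0119
```

Emit:
send_rows(commands=[[1, [0, 0, -0.003], [0, 0, 0]]])

```text
clock: 10.3
tool_pos: [0.5616, 0.1956, 0.2324]
orientation: [-180.0, 0.0, -174.1]
force: [-2.5, -0.2, 5.2]
opening: 0.0115
```

Emit:
send_rows(commands=[[1, [0, 0, 0.001], [0, 0, 0]]])

```text
clock: 10.4
tool_pos: [0.5616, 0.1956, 0.2328]
orientation: [-180.0, 0.0, -174.1]
force: [-0.6, -0.2, -2.1]
opening: 0.012
```

```bash
python3 - <<'E'
from h import *
save('side','side7');save('scene','scene7')
delta([.5615,.1955,.2345],-174.2)
I=cv2.imread('pics/side7.png')[60:280,160:360];J=cv2.imread('pics/scene7.png')[60:280,330:530]
cv2.imwrite('pics/z7.png',cv2.resize(np.hstack([I,J]),None,fx=2,fy=2,interpolation=2))
E
```

```text
t 10.5 tcp [0.5616 0.1957 0.2327] rpy [-1.7997e+02  5.0000e-02 -1.7412e+02] F [ 0.32  0.28 -1.86] M [ 0.    0.01 -0.02] open 0.0119
shift [-0.0005 -0.0007  0.0072] turn [ 0.0001  0.0001 -0.0002]
```

View pics/z7.png

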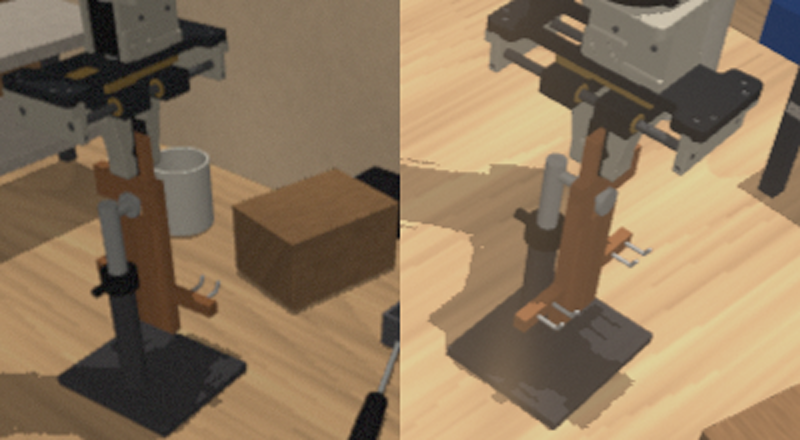

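Emit:
send_rows(commands=[[1, [0, 0, -0.0015], [0, 0, 0]]])

```text
clock: 10.6
tool_pos: [0.5617, 0.1956, 0.2325]
orientation: [-180.0, 0.1, -174.1]
force: [-1.1, -0.2, 2.4]
opening: 0.0116
```

Emit:
send_rows(commands=[[0.85, [0, 0, 0], [0, 0, 0]], [0.75, [0, 0, 0], [0, 0, 0]], [0.65, [0, 0, 0], [0, 0, 0]], [0.55, [0, 0, 0], [0, 0, 0]], [0.5, [0, 0, 0], [0, 0, 0]], [0.5, [0, 0, 0], [0, 0, 0]]])

```text
clock: 11.2
tool_pos: [0.5626, 0.1959, 0.2334]
orientation: [-180.0, 0.2, -174.1]
force: [-0.1, 0.8, 0.8]
opening: 0.0421
```

```bash
python3 - <<'E'
from h import *
save('side','side8');save('scene','scene8')
delta([.5615,.1955,.2345],-174.2)
I=cv2.imread('pics/side8.png')[60:280,160:360];J=cv2.imread('pics/scene8.png')[60:280,330:530]
cv2.imwrite('pics/z8.png',cv2.resize(np.hstack([I,J]),None,fx=2,fy=2,interpolation=2))
E
```

```text
t 11.3 tcp [0.5625 0.1959 0.2334] rpy [-180.      0.18 -174.11] F [-0.03  0.04 -0.36] M [0.02 0.01 0.02] open 0.0434
shift [-0.0042 -0.0016  0.0046] turn [-0.      0.0005 -0.0003]
```

View pics/z8.png

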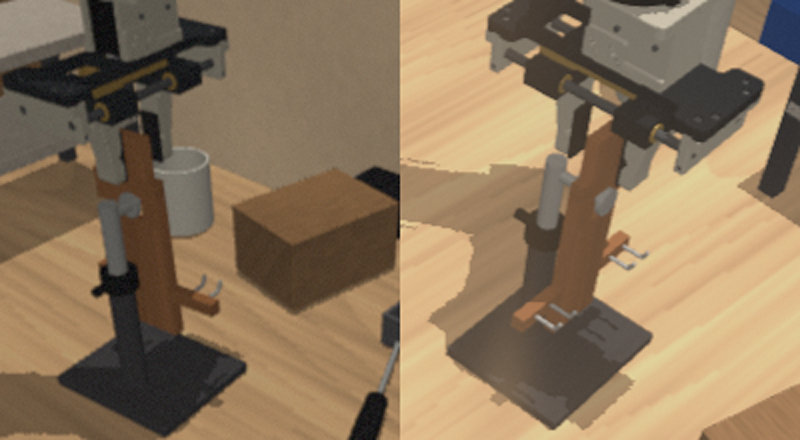

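Emit:
send_rows(commands=[[0.3, [0, 0, 0], [0, 0, 0]], [0.3, [0, 0, 0], [0, 0, 0]], [0.3, [0, 0, 0.02], [0, 0, 0]], [0.3, [0, 0, 0.05], [0, 0, 0]], [0.3, [0, 0, 0.1], [0, 0, 0]], [0.3, [0, 0, 0.1], [0, 0, 0]], [0.3, [0, 0, 0.1], [0, 0, 0]], [0.3, [0, 0, 0.05], [0, 0, 0]], [0.3, [0, -0.1, 0], [0, 0, 0]], [0.3, [0, -0.12, 0], [0, 0, 0]], [0.3, [0, -0.1, 0], [0, 0, 0]], [0.3, [0, 0, 0], [0, 0, 0]]])

```text
clock: 12.5
tool_pos: [0.5628, 0.1136, 0.353]
orientation: [179.9, 0.6, -174.0]
force: [-0.1, 0.7, -0.1]
opening: 0.0616
```

```bash
python3 - <<'E'
from h import *
save('side','side9');save('scene','scene9')
delta([.5615,.1955,.2345],-174.2)
from meas import *
run('9')
I=cv2.imread('pics/side9.png')[60:280,160:360];J=cv2.imread('pics/scene9.png')[60:280,330:530]
cv2.imwrite('pics/z9.png',cv2.resize(np.hstack([I,J]),None,fx=2,fy=2,interpolation=2))
E
```

```text
t 12.6 tcp [0.563  0.1154 0.3525] rpy [ 179.91    0.62 -173.92] F [-0.21  0.04  0.89] M [0.02 0.02 0.  ] open 0.0613
shift [-0.006   0.3204 -0.4722] turn [-0.0004  0.0017 -0.0008]
side face X at Y0,Z200 34.1 yaw off 0.44 tilt 0.07 1284
  Z 55 75 Y [-32.5  17.6] 97
  Z 80 95 Y [-31.7  17. ] 118
  Z 100 112 Y [-82.3  65.6] 170
  Z 112 120 Y [-83.4  48.7] 127
  Z 120 150 Y [-31.1  21.7] 255
  Z 150 170 Y [-29.5  21.4] 188
  Z 180 190 Y [-28.8  15.9] 49
  Z 190 200 Y [-29.8  50.3] 67
  Z 200 210 Y [-28.   48.7] 100
  Z 210 220 Y [-27.9  49.7] 155
  Z 220 226 Y [-28.4  49.9] 94
  Z 226 232 Y [-25.3  17.2] 50
  Z 232 240 Y [-18.3  19.6] 67
  Z 240 250 Y [-18.3  20.3] 77
  Z 250 260 Y [-17.6  19.6] 84
  steel X 10 22 Y [-6.7  3. ] Z [200.1 206.4] Xr [11.3 21.6] 28
  steel X 22 32 Y [-12.6   9.4] Z [191.3 213.2] Xr [22.7 27.9] 79
  steel X 33 47 Y [-4.5  7. ] Z [202.4 209.9] Xr [34.1 35.4] 7
  top 265.7
scene face X at Y0,Z200 45.3 yaw off -0.7 tilt -0.12 1250
  Z 55 75 Y [-30.6  22.7] 32
  Z 80 95 Y [-32.2  20.8] 87
  Z 100 112 Y [-82.8  62.7] 143
  Z 112 120 Y [-82.1  65.8] 193
  Z 120 150 Y [-77.3  24.8] 250
  Z 150 170 Y [-29.6  23.1] 159
  Z 180 190 Y [-29.7   1.4] 55
  Z 190 200 Y [-29.4  46. ] 55
  Z 200 210 Y [-29.   47.6] 89
  Z 210 220 Y [-28.8  48.3] 124
  Z 220 226 Y [-27.9  49.9] 75
  Z 226 232 Y [-27.1  46.6] 79
  Z 232 240 Y [-18.5  18.4] 60
  Z 240 250 Y [-18.2  18.8] 71
  Z 250 260 Y [-17.7  15.4] 72
  steel X 10 22 Y [-5.2  1.9] Z [201.5 210.2] Xr [10.6 19.8] 33
  steel X 33 47 Y [-5.3 -0.7] Z [203.9 208.6] Xr [45.3 46.4] 6
  steel X 47 60 Y [-12.5   7.8] Z [194.6 215.3] Xr [49.9 55.9] 98
  top 268.2
```

View pics/z9.png

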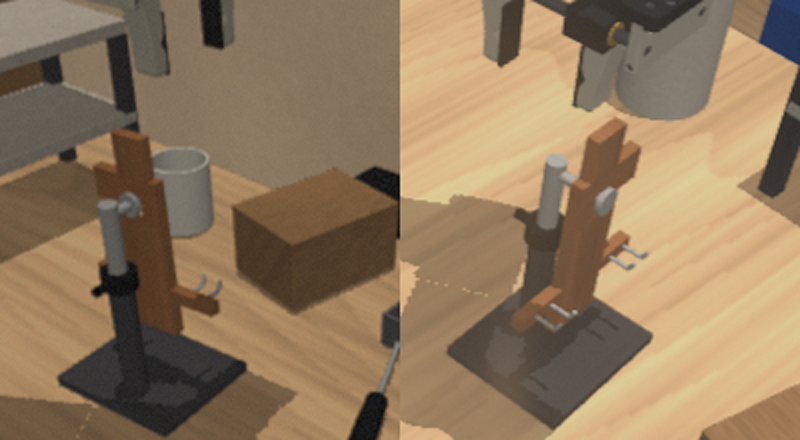

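View pics/scene9.png

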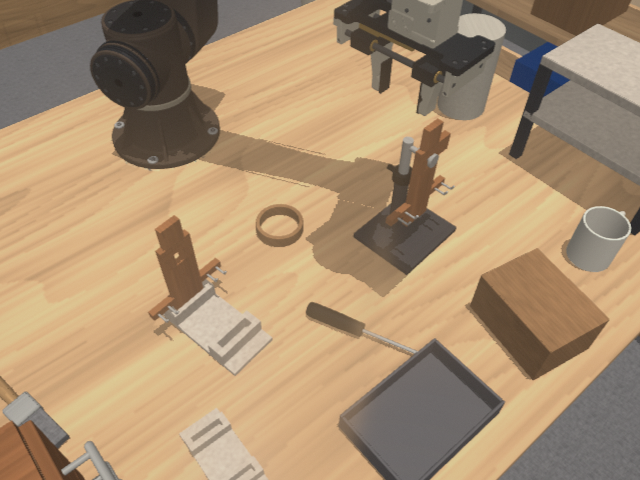

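Emit:
send_rows(commands=[[0.3, [0, 0, 0], [0, 0, 0]], [0.3, [0, 0, 0], [0, 0, 0]], [0.3, [0, 0, 0], [0, 0, 0]], [0.3, [0, 0, 0], [0, 0, 0]], [0.3, [0, 0, 0], [0, 0, 0]], [0.3, [0, 0, 0], [0, 0, 0]], [0.3, [0, 0, 0], [0, 0, 0]], [0.3, [0, 0, 0], [0, 0, 0]], [0.3, [0, 0, 0], [0, 0, 0]], [0.3, [0, 0, 0], [0, 0, 0]]])

```text
clock: 13.6
tool_pos: [0.563, 0.1185, 0.3523]
orientation: [179.9, 0.6, -173.7]
force: [-0.5, 0.0, -0.5]
opening: 0.0615
```

```bash
python3 - <<'E'
from h import *
save('side','side10');save('scene','scene10')
delta([.5615,.1955,.2345],-174.2)
from meas import *
run('10')
E
```

```text
t 13.7 tcp [0.563  0.1185 0.3523] rpy [ 179.92    0.56 -173.74] F [ 0.78  0.56 -0.24] M [-0.01 -0.04  0.02] open 0.0614
shift [-0.006   0.308  -0.4712] turn [-0.0004  0.0015 -0.0013]
side face X at Y0,Z200 34.1 yaw off 0.4 tilt 0.12 1305
  Z 55 75 Y [-32.4  17.7] 95
  Z 80 95 Y [-31.7  16.6] 117
  Z 100 112 Y [-83.3  66. ] 173
  Z 112 120 Y [-82.7  61.7] 126
  Z 120 150 Y [-30.9  22.1] 251
  Z 150 170 Y [-30.5  22.6] 184
  Z 180 190 Y [-28.2  16.8] 55
  Z 190 200 Y [-29.2  49.3] 66
  Z 200 210 Y [-28.1  50. ] 107
  Z 210 220 Y [-27.7  49.8] 146
  Z 220 226 Y [-27.9  50.6] 96
  Z 226 232 Y [-26.8  18.6] 51
  Z 232 240 Y [-17.9  18.6] 66
  Z 240 250 Y [-17.6  20. ] 81
  Z 250 260 Y [-17.8  19.9] 82
  steel X 10 22 Y [-6.3  0.5] Z [199.4 207.6] Xr [10.6 21.7] 27
  steel X 22 32 Y [-12.3   9.9] Z [191.8 213.3] Xr [22.7 27.6] 79
  steel X 33 47 Y [-4.5  5.4] Z [202.3 209.4] Xr [33.9 35.1] 6
  top 265.6
scene face X at Y0,Z200 45.3 yaw off -0.66 tilt -0.08 1213
  Z 55 75 Y [-28.7  20.1] 34
  Z 80 95 Y [-31.8  21.5] 81
  Z 100 112 Y [-82.6  56.1] 140
  Z 112 120 Y [-82.8  64.7] 201
  Z 120 150 Y [-79.4  25. ] 249
  Z 150 170 Y [-29.6  24.2] 170
  Z 180 190 Y [-29.3   1.7] 51
  Z 190 200 Y [-29.2  46.8] 58
  Z 200 210 Y [-30.5  46.1] 79
  Z 210 220 Y [-28.1  49.3] 128
  Z 220 226 Y [-28.1  51.1] 81
  Z 226 232 Y [-27.9  43.6] 76
  Z 232 240 Y [-17.4  19.2] 59
  Z 240 250 Y [-17.9  19.8] 65
  Z 250 260 Y [-17.7  16.4] 72
  steel X 10 22 Y [-6.1  2.1] Z [202.4 209.5] Xr [10.3 20.4] 35
  steel X 33 47 Y [-5.7 -0.9] Z [204.3 208.7] Xr [45.1 46.9] 6
  steel X 47 60 Y [-12.4   6.5] Z [194.7 216.7] Xr [50.3 55.7] 98
  top 268.1
```

```bash
python3 -c "
from plant import order
print(order.close_job())"
```

```text
the job is handed in; nothing more can be done
None
```

The slotted hanger is now hanging on the stand's pin. The closed-hole hanger was left untouched in the rack. I handed the job in at about 13.7 s.

- **Finding the pin:** I gripped the neck and laid the lip on the pin from above. Contact came at TCP z 0.2442, with a force of about 10 N.
- **Sliding and lowering:** I raised it about 2 mm and slid it sideways until the slot's end wall touched, at about 4 N. I backed off about 2 mm and lowered 14 mm until the pocket roof met the pin. That contact was about 7.5 N, at z 0.2324, which is 12 mm below the lip contact as the sizes predict. I eased off, touched down lightly and opened the gripper.

**Last checks:**
- The two views, taken 1.1 s apart, showed the hanger at rest. It sits about mid-way between the washer and the head.
- Its top is at about 0.266 m, which matches the pin bearing at the pocket roof.
- It leans about 1.5° in its own plane, probably because of the lip's weight. It is otherwise vertical.
- The gripper is about 85 mm above the hanger and touching nothing.
- The two cameras disagreed by about 2–3 mm throughout. I worked with averages and contact feel, and no check failed.

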